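Walk a bearing housing round into its inspection nest and latch it

ROBOT

A 6-joint arm with a two-finger parallel gripper is mounted at the origin on a cart in front of the work surface, level with it; the furniture and walls round the work are solid. World frame = base frame: x ahead of the robot, y to its left, z up, the work surface at z = 0. Lengths are in m, angles in rad, forces in N, time in s.
With the tool pointing down it reaches from about 0.3 to 0.775 m from the base axis. Payload 14.6 kg.
Tool frame: the origin (TCP) lies at the very end of the fingers, on their centre line; the grasp point (between the pads) lies 19 mm behind it; z points along the fingers, y is the line along which they close (so a half turn about z gives the same grasp; the last joint's range is limited). The gripper opens to 94 mm and grips with 3 to 60 N. Pads are 16 mm wide; open, the fingers measure 119 mm over their backs; the gripper's body (75 mm by 177 mm) begins 78 mm behind the grasp point.
Start: joints at [-1.388, 0.3, 1.521, -0, 1.321, -0.067], TCP at [0.136, -0.533, 0.205] pointing down, gripper open.
Joint ranges: [-3.03, 3.03], [-0.79, 2.21], [0.23, 2.52], [-1.04, 4.18], [0, 3.07], [-2.55, 2.55]. Speed limits (rad/s): [2.22, 2.22, 2.57, 3.14, 3.14, 3.14].

INTERFACE

Orientations are given as [roll, pitch, yaw] about the fixed x, y, z axes, in that order (R = Rz(yaw) Ry(pitch) Rx(roll)).
In Python, from station import ctrl gives the robot as it stands. The module is installed in compiled form; this text tells all that it offers.
- The arm moves only by the tool play_rows, never from a script. Its argument "commands" is a list of rows, each a list of 7 numbers: the shift along the tool's x, y, z in m, then the turn, a rotation vector about the tool's x, y, z in degrees, then the closure, from -1 (fully open) to 1 (shut). A call has 1 to 20 rows; each row shifts and turns the commanded pose from where the row before left it, along the tool's axes as they then stand; what a row does not reach is not made up. A row lasts 1/12 s, in which the tool goes at most 41.7 mm and 7.16 degrees, less where a joint would pass 70% of its speed; a pose out of reach is approached as far as the arm can. A call is refused whole if a number of a shift passes 0.0417 or a number of a turn 7.16, either way. A call with a gripper value outside its range is refused whole. The fingers move at their own pace and stop on an object; "force" is the grip in N (left out, the last holds). Time passes only in rows, so rows that do not move let the fingers close. It gives the time, the measured TCP pose, the force, the opening and the grip force at its end, in the units of the state.
- ctrl.get_obs(): the state, without advancing time (a new reading comes with each control period).
- ctrl.camera(name): name is "scene" or "top" or "wrist"; returns the picture (480x640x3 uint8, blue, green, red); there is no depth.
- ctrl.camera_model(name): a dict with "fx", "fy", "cx", "cy" (pixels), "rvec" (rotation vector, rad) and "tvec" (3), from world to camera coordinates, as OpenCV has them. Camera axes: x right, y down, z forward; pixel columns grow to the right and rows downward; lengths in m; the calibration is good to about 2 mm. A picture is of the moment at which its call begins: read the wrist's pose just before it. camera_model takes no time and is no camera call; for the wrist camera it gives the pose at the moment of the call.
- ctrl.hand_in(): hands the job in; it is judged then, once.
The state is a dict: "time_s": time; "qpos": joint angles; "joint_vel": joint speeds; "tau": joint torques, N m; "ee_pos": TCP position; "eef_rot": TCP orientation; "force": force on the tool from outside, world axes, zero at the start; "moment": the same for the moment, N m; "grip_width": finger opening in m; "grip_force": force on a finger pad.
Only numpy, scipy, OpenCV 4.12 (cv2) and the standard library are available. Lean on these libraries where they do the work, as an engineer would, in place of code of your own. Each camera call takes 0.05 s, during which the arm holds its last target. There are 200 camera calls.

TASK

The heavy bearing housing stands askew on the tooling plate. Without gripping or lifting it, walk it round by pushing its corners in turn with the fingertips until its ground back face lies flat against the fence at the far side of the plate, and push it along the fence until its right end touches the tip of the stop screw. Then push the swing latch right round until it is fully closed across the front of the housing, and leave the gauges and the spare bearing behind the plate where they are.

Things in the scene. Friction and masses are not known exactly. Their poses are not given: they have to be found in the camera images.
- nest: Fixed nest: drilled aluminium plate 280 x 280 x 12 mm; origin at the centre of its underside on the bench, x away from the robot to the fence, y left along it, z up. A steel fence 250 mm long, 30 mm above the plate, stands along the far edge, near face at x = 108 mm. A block (44 x 24 x 32 mm) at its right end, centre x = 60, y = -113 mm, carries the stop screw.
- stop_tip (a point): Tip of the stop screw, pointing left (+y of the nest), 12 mm across; nest frame x = 60, y = -85, z = 30 mm. The right end of the housing must touch it.
- housing: Loose casting, about 2 kg, 96 (x) by 130 (y) by 33 mm high, with a round 84 mm boss and bearing on top, 50 mm in all. Origin at the centre of its underside. +x points out of the bright ground back face; the brass grease nipple is at the front. Slides under 5 to 10 N. Starts turned 40 to 70 degrees anticlockwise; home, its axes match the nest's and its origin is at x = 60, y = -20 mm of the nest.
- back_left (a point): Point on the ground back face at its left vertical edge, housing frame (48, 65, 18) mm.
- back_right (a point): Point on the ground back face at its right vertical edge, housing frame (48, -65, 18) mm.
- right_end (a point): Middle of the right end face, housing frame (0, -65, 18) mm.
- latch (a joint): Steel arm 100 x 14 x 14 mm, underside 12.5 mm above the plate, on a vertical pivot (24 mm across) at nest x = 2.5, y = -114 mm. 0 = open, pointing to the robot (nest -x); grows clockwise from above; 1.57 rad = closed at its end stop, pointing along nest +y, 2.5 mm in front of a housing that is home. Starts at 0.05 to 0.35; light friction, stays where left.
- latch_pin (a point): Middle of the upright finger pin on the latch arm (12 mm diameter, rising 25 mm above the arm), 88 mm from the pivot. To the right of the plate, some 6 to 15 cm away, stands a fixed open wooden ring case with its lid up: travel above it.
- plug: Plug gauge standing on end on the bench behind the fence, 35 mm diameter, 102 mm tall, origin under its centre; not to be disturbed.
- ring: Ring gauge lying behind the fence, 66 mm diameter, 20 mm high, origin under its centre; not to be disturbed.
- spare_bearing: Spare bearing lying behind the fence, 62 mm diameter, 14 mm high, origin under its centre; not to be disturbed.

How it is judged:
On the way:
1. the housing has been walked round and up to the fence (both back edges within 10 mm of it) with the latch still open (x of each of back_left, back_right in the frame of nest above 0.098 m and value of joint latch below 1.1 rad), for 0.1 s.
At the end, for the whole second after the job is handed in: The housing stands flat on the plate with both edges of its back face within 3 mm of the fence and its right end within 3.5 mm of the stop screw, the latch is closed (within 0.07 rad of its end stop), and all is at rest (x of each of back_left, back_right in the frame of nest above 0.105 m and y of right_end in the frame of nest between -0.09 and -0.0815 m and height (world z) of housing below 0.016 m and value of joint latch above 1.5 rad and linear speed of housing below 0.01 m/s); the robot touches nothing.
It fails at once if the housing is lifted (more than 8 mm) or tipped (height (world z) of housing above 0.02 m or angle between housing's own z axis and vertical above 0.15 rad).
It fails at once if a gauge or the spare bearing is moved more than 20 mm or knocked over (distance of any of plug, ring, spare_bearing from where it was at the start of the episode above 0.02 m or angle between plug's own z axis and vertical above 0.3 rad).
It fails at once if the housing is pushed off the plate (height (world z) of housing below 0.006 m).
It also fails if it takes over 72 s, if anything falls off the work surface, if the arm or the gripper's body presses on something with over 40 N, if the wrist force passes 120 N, or if a joint passes its speed limit or range.

## Working session

There is one attempt and no reset: what is moved stays moved. The work goes in short steps, Python scripts to look and compute and a tool call to move; the robot and the scene stay as the last step left them, time stands still between calls to the robot, and variables do not carry over. Pictures are saved under pics/ and viewed, at most 10 in all, crops included, and the job is handed in when it is done.

Besides the shell and the picture viewer there is one more tool, called as name(argument=value, ...) on one line, values as JSON. play_rows: Moves the arm, as the interface text tells. Its arguments: {"type":"object","properties":{"commands":{"type":"array","items":{"type":"array","items":{"type":"number"}}},"force":{"type":"number"}},"required":["commands"]}

```bash
mkdir -p pics; cat > h.py <<'E'
import numpy as np, cv2
from station import ctrl
def cam(n):
    m=ctrl.camera_model(n); R=cv2.Rodrigues(np.array(m["rvec"],float))[0]; t=np.array(m["tvec"],float).ravel()
    return m,R,t
def ray(n,px,z,c=None):
    m,R,t=c or cam(n); px=np.atleast_2d(px).astype(float)
    d=np.c_[(px[:,0]-m["cx"])/m["fx"],(px[:,1]-m["cy"])/m["fy"],np.ones(len(px))]@R
    o=-R.T@t; return o+d*((z-o[2])/d[:,2])[:,None]
def proj(n,P,c=None):
    m,R,t=c or cam(n); q=np.atleast_2d(P)@R.T+t
    return np.c_[m["fx"]*q[:,0]/q[:,2]+m["cx"],m["fy"]*q[:,1]/q[:,2]+m["cy"]]
E
python3 - <<'E'
from h import *
for n in("top","scene"):
    cv2.imwrite(f"pics/{n}0.png",ctrl.camera(n)); m,R,t=cam(n); print(n,m["fx"],-R.T@t,R[2])
o=ctrl.get_obs();print(o["time_s"],o["ee_pos"],o["eef_rot"],o["grip_width"])
E
```

```text
top 464.17144956948005 [0.5339667  0.2026342  0.92353746] [ 0.07839307  0.01338592 -0.99683266]
scene 509.907127074804 [1.33349402 0.00549916 0.4255226 ] [-0.87040329  0.23499545 -0.43263755]
0.1 [ 0.13592021 -0.53269518  0.20496249] [-3.14056826e+00 -8.39740206e-05  2.49791824e-01] 0.09395848008641132
```

View pics/top0.png

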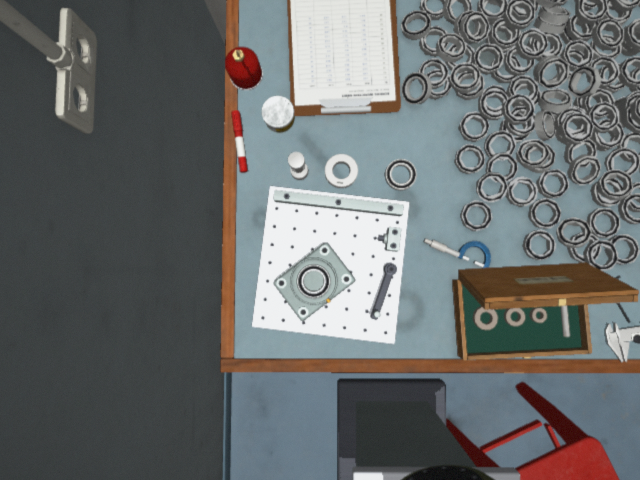

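View pics/scene0.png

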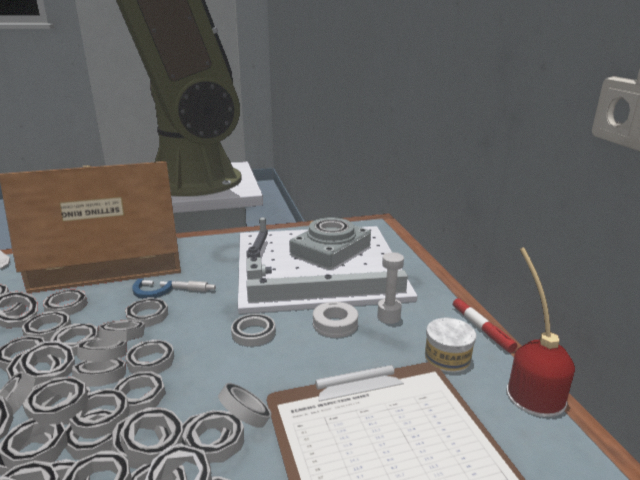

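The top view shows:
- **Plate:** white, with corners near (272,187), (409,201), (394,343) and (252,327).
- **Housing:** centred near (315,281), with its nipple at (328,301).
- **Latch:** pivot at (391,268), tip at (376,315).

The scene view agrees with this. Next I'll measure the plate and housing.

```bash
cat >> h.py <<'E'
def grayrect(im,c):
    pass
E
python3 - <<'E'
from h import *
im=cv2.imread("pics/top0.png"); hsv=cv2.cvtColor(im,cv2.COLOR_BGR2HSV)
w=((hsv[...,2]>225)&(hsv[...,1]<25)).astype(np.uint8)
w=cv2.morphologyEx(w,cv2.MORPH_CLOSE,np.ones((5,5)))
roi=np.zeros_like(w); roi[180:350,245:415]=1; w*=roi
cs=max(cv2.findContours(w,0,2)[0],key=cv2.contourArea)
hull=cv2.convexHull(cs); ap=cv2.approxPolyDP(hull,6,True)[:,0]
P=ray("top",ap,.012); print(ap.tolist(),P.round(4).tolist())
print([np.linalg.norm(P[i]-P[i-1]).round(4) for i in range(len(P))])
P2=cv2.minAreaRect(ray("top",hull[:,0],.012)[:,:2].astype(np.float32)); print(P2)
# housing: grayish-green mask
print(hsv[260,320],hsv[290,285],hsv[310,305],hsv[302,328])
d=((hsv[...,2]<215)).astype(np.uint8)
r2=np.zeros_like(d); r2[235:328,265:362]=1; d*=r2
d=cv2.morphologyEx(d,cv2.MORPH_OPEN,np.ones((5,5)))
ch=max(cv2.findContours(d,0,2)[0],key=cv2.contourArea); hh=cv2.convexHull(ch)
print(cv2.approxPolyDP(hh,4,True)[:,0].tolist())
print(cv2.minAreaRect(ray("top",hh[:,0],.045)[:,:2].astype(np.float32)))
print("nipple",ray("top",[[328,301]],.03))
crop=im[180:350,240:420]; cv2.imwrite("pics/c0.png",cv2.resize(crop,None,fx=3.5,fy=3.5,interpolation=cv2.INTER_CUBIC)[:600,:800])
E
```

```text
[[270, 187], [408, 203], [393, 342], [252, 325]] [[0.7012, 0.3216, 0.012], [0.6685, 0.0482, 0.012], [0.3979, 0.081, 0.012], [0.43, 0.3542, 0.012]]
[np.float64(0.2732), np.float64(0.2754), np.float64(0.2726), np.float64(0.2751)]
((0.5496054887771606, 0.2010626643896103), (0.27755215764045715, 0.27672111988067627), 83.25267791748047)
[ 85  21 147] [ 88  19 176] [ 90  12 191] [ 19 101 209]
[[334, 251], [348, 269], [346, 288], [312, 314], [293, 310], [279, 292], [281, 273], [311, 248]]
((0.5165773034095764, 0.23447659611701965), (0.10204547643661499, 0.1322849988937378), 37.70621109008789)
nipple [[0.47746686 0.20635268 0.03      ]]
```

View pics/c0.png

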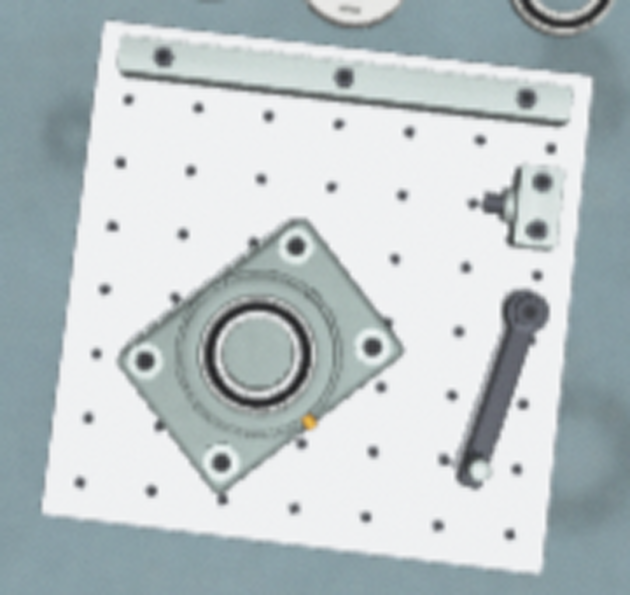

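The crop shows the housing's top corners at (300,218), (403,350), (220,492) and (120,355), in crop pixels. The nipple is at (309,422), the latch pivot at (524,311) and the pin at (480,469). I'll convert these to nest coordinates.

```bash
cat >> h.py <<'E'
N0=np.array([.5496,.2011]); NY=np.deg2rad(-6.77)
def Rm(a): return np.array([[np.cos(a),-np.sin(a)],[np.sin(a),np.cos(a)]])
def toN(p): return (np.atleast_2d(p)[:,:2]-N0)@Rm(NY)
def toW(p): return np.atleast_2d(p)@Rm(NY).T+N0
E
python3 - <<'E'
from h import *
f=lambda a:np.array(a)/3.5+[240,180]-0.36
C=toN(ray("top",f([[120,355],[300,218],[403,350],[220,492]]),.045))*1000 # BL BR FR FL
print("housing corners nest",C.round(1).tolist(),"c",C.mean(0).round(1))
print([np.linalg.norm(C[i]-C[i-1]).round(1) for i in range(4)])
l=C[0]+C[3]-C[1]-C[2]; print("yaw nest",np.rad2deg(np.arctan2(-l[0],l[1])))
f2=lambda a,z:(toN(ray("top",f([a]),z))*1000).round(1)
print("fence near",f2([118,75],.042),f2([570,123],.042),"tip",f2([484,204],.03),"pivot",f2([524,311],.045),"pin",f2([480,469],.063), "latch tip",f2([470,485],.0385))
print("N->W nest origin corners", toW([[.108,0],[.06,-.085]]))
E
```

```text
housing corners nest [[-46.3, 102.4], [38.5, 14.7], [-25.7, -48.6], [-112.4, 40.0]] c [-36.5  27.1]
[np.float64(90.9), np.float64(122.0), np.float64(90.2), np.float64(124.0)]
yaw nest 44.19732854480277
fence near [[105.  123.1]] [[ 107.3 -125.3]] tip [[ 58.9 -84.7]] pivot [[   2.7 -110.9]] pin [[-82.4 -94.6]] latch tip [[-93.4 -92.9]]
N->W nest origin corners [[0.65684696 0.18836852]
 [0.5991615  0.10961963]]
```

play_rows(commands=[[0, 0, -0.0325, 0, 0, 0, -1], [0, 0, -0.0325, 0, 0, 0, -1], [0, 0, -0.0325, 0, 0, 0, -1], [0, 0, -0.0325, 0, 0, 0, -1], [0.019, -0.0238, 0, 0, 0, 0, -1], [0.019, -0.0238, 0, 0, 0, 0, -1], [0.019, -0.0238, 0, 0, 0, 0, -1], [0.019, -0.0238, 0, 0, 0, 0, -1], [0.019, -0.0238, 0, 0, 0, 0, -1], [0.019, -0.0238, 0, 0, 0, 0, -1], [0.019, -0.0238, 0, 0, 0, 0, -1], [0.019, -0.0238, 0, 0, 0, 0, -1], [0.019, -0.0238, 0, 0, 0, 0, -1], [0.019, -0.0238, 0, 0, 0, 0, -1], [0.019, -0.0238, 0, 0, 0, 0, -1], [0.019, -0.0238, 0, 0, 0, 0, -1], [0.019, -0.0238, 0, 0, 0, 0, -1], [0.019, -0.0238, 0, 0, 0, 0, -1], [0.019, -0.0238, 0, 0, 0, 0, -1], [0.019, -0.0238, 0, 0, 0, 0, -1]])

```text
time_s: 1.77
ee_pos: [0.3365, -0.0873, 0.3354]
eef_rot: [3.142, -0.0, 0.25]
force: [-0.1, -0.2, 0.1]
grip_width: 0.094
grip_force: 0.0
```

play_rows(commands=[[0.019, -0.0238, 0, 0, 0, 0, -1], [0.019, -0.0238, 0, 0, 0, 0, -1], [0.019, -0.0238, 0, 0, 0, 0, -1], [0.019, -0.0238, 0, 0, 0, 0, -1], [0.019, -0.0238, 0, 0, 0, 0, -1], [0.019, -0.0238, 0, 0, 0, 0, -1], [0.019, -0.0238, 0, 0, 0, 0, -1], [0.019, -0.0238, 0, 0, 0, 0, -1], [0.019, -0.0238, 0, 0, 0, 0, -1], [0.019, -0.0238, 0, 0, 0, 0, -1], [0, 0, 0, 0, 0, -5.78, -1], [0, 0, 0, 0, 0, -5.78, -1], [0, 0, 0, 0, 0, -5.78, -1], [0, 0, 0, 0, 0, -5.78, -1], [0, 0, 0, 0, 0, 0, -1], [0, 0, 0, 0, 0, 0, -1]])

```text
time_s: 3.1
ee_pos: [0.4616, 0.1888, 0.3352]
eef_rot: [-3.141, 0.0, 0.65]
force: [0.4, 0.1, 0.3]
grip_width: 0.0939
grip_force: 0.0
```

```bash
cat >> h.py <<'E'
def st():
    o=ctrl.get_obs(); p=np.array(o["ee_pos"]); print("t",round(o["time_s"],2),"W",p.round(4),"N mm",(toN(p[:2])*1000).round(1)[0],"yawN deg",round(np.rad2deg(o["eef_rot"][2]-NY),2),"rot",np.round(o["eef_rot"],3),"F",np.round(o["force"],1),"q",np.round(o["qpos"],2),"g",round(o["grip_width"],4))
    return o
E
python3 -c "
from h import *
st();cv2.imwrite('pics/w1.png',ctrl.camera('wrist'))"
```

```text
t 3.1 W [0.4616 0.1888 0.3352] N mm [-85.9 -22.6] yawN deg 44.02 rot [-3.141  0.     0.65 ] F [0.4 0.1 0.3] q [0.31 0.12 1.44 0.   1.58 1.24] g 0.0939
```

View pics/w1.png

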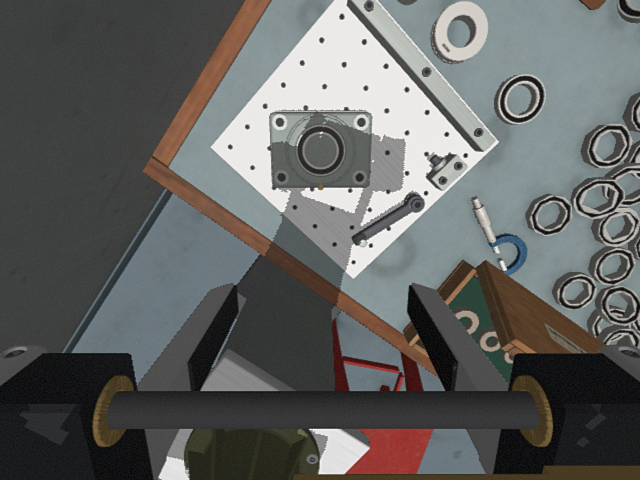

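The wrist view shows the housing squared with the tool: its front edge is at row 188, columns 270–372, with the nipple at (321,187). I'll check the clearance before going down.

```bash
python3 -c "
from h import *
P=ray('wrist',[[270,188],[372,188],[272,111],[371,111],[364,241],[416,203]],.045);print((toN(P)*1000).round(1))
o=ctrl.get_obs();y=o['eef_rot'][2]
print('tool frame fwd/left',(((P[:,:2]-np.array(o['ee_pos'][:2]))@Rm(y))*1000).round(1))"
```

```text
[[-117.6   43.7]
 [ -24.3  -53.2]
 [ -44.6  105. ]
 [  40.7   16.5]
 [ -82.3  -97.8]
 [   2.6 -109.9]]
tool frame fwd/left [[  23.2   69.7]
 [  23.1  -64.8]
 [ 118.4   63.1]
 [ 118.3  -59.8]
 [ -49.6  -56.6]
 [   3.1 -124.3]]
```

play_rows(commands=[[0, 0, 0.0385, 0, 0, 0, -1], [0, 0, 0.0385, 0, 0, 0, -1], [0, 0, 0.0385, 0, 0, 0, -1], [0, 0, 0.0385, 0, 0, 0, -1], [0, 0, 0.0385, 0, 0, 0, -1], [0, 0, 0.0385, 0, 0, 0, -1], [0, 0, 0.0385, 0, 0, 0, -1], [0, 0, 0.0385, 0, 0, 0, -1], [0, 0, 0, 0, 0, 0, -1], [0.003, 0, 0, 0, 0, 0, -1], [0.003, 0, 0, 0, 0, 0, -1], [0.003, 0, 0, 0, 0, 0, -1], [0.003, 0, 0, 0, 0, 0, -1], [0.003, 0, 0, 0, 0, 0, -1], [0.003, 0, 0, 0, 0, 0, -1], [0.003, 0, 0, 0, 0, 0, -1]])

```text
time_s: 4.48
ee_pos: [0.4781, 0.2013, 0.0288]
eef_rot: [3.141, 0.001, 0.653]
force: [-9.1, -6.5, 9.0]
grip_width: 0.0941
grip_force: 5.5
```

Contact, with about 11 N. Next I'll swing it clockwise about a point to its right.

play_rows(commands=[[0.0023, -0.0021, 0, 0, 0, 2.2, -1], [0.0023, -0.0021, 0, 0, 0, 2.2, -1], [0.0023, -0.0021, 0, 0, 0, 2.2, -1], [0.0023, -0.0021, 0, 0, 0, 2.2, -1], [0.0023, -0.0021, 0, 0, 0, 2.2, -1], [0.0023, -0.0021, 0, 0, 0, 2.2, -1], [0.0023, -0.0021, 0, 0, 0, 2.2, -1], [0.0023, -0.0021, 0, 0, 0, 2.2, -1], [0.0023, -0.0021, 0, 0, 0, 2.2, -1], [0.0023, -0.0021, 0, 0, 0, 2.2, -1]])

```text
time_s: 5.32
ee_pos: [0.4887, 0.231, 0.0288]
eef_rot: [-3.142, 0.001, 0.268]
force: [-8.4, -1.6, 4.8]
grip_width: 0.0942
grip_force: 4.0
```

```bash
python3 -c "
from h import *
st();a=ctrl.camera('wrist');b=ctrl.camera('top')[180:350,240:420]
cv2.imwrite('pics/w2.png',np.hstack([cv2.resize(a,(440,330)),cv2.resize(b,(349,330),interpolation=cv2.INTER_CUBIC)]))"
```

```text
t 5.32 W [0.4887 0.231  0.0288] N mm [-64.   22.5] yawN deg 22.11 rot [-3.142e+00  1.000e-03  2.680e-01] F [-8.4 -1.6  4.8] q [0.37 0.49 1.7  0.   0.95 1.68] g 0.0942
```

View pics/w2.png

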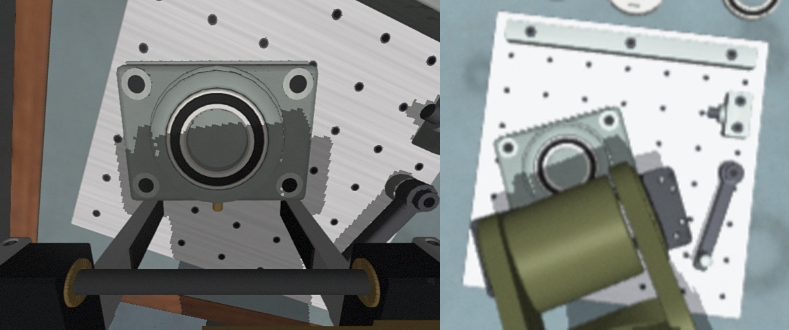

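The wrist view shows both fingertips flat on the front face and the housing following, with the nipple at (217,207). I'll do the second half of the turn, then start the straight push.

play_rows(commands=[[0.0024, -0.0021, 0, 0, 0, 2.2, -1], [0.0024, -0.0021, 0, 0, 0, 2.2, -1], [0.0024, -0.0021, 0, 0, 0, 2.2, -1], [0.0024, -0.0021, 0, 0, 0, 2.2, -1], [0.0024, -0.0021, 0, 0, 0, 2.2, -1], [0.0024, -0.0021, 0, 0, 0, 2.2, -1], [0.0024, -0.0021, 0, 0, 0, 2.2, -1], [0.0024, -0.0021, 0, 0, 0, 2.2, -1], [0.0024, -0.0021, 0, 0, 0, 2.2, -1], [0.0024, -0.0021, 0, 0, 0, 2.2, -1], [0.003, 0, 0, 0, 0, 0, -1], [0.003, 0, 0, 0, 0, 0, -1], [0.003, 0, 0, 0, 0, 0, -1]])

```text
time_s: 6.5
ee_pos: [0.5191, 0.2533, 0.0287]
eef_rot: [-3.141, 0.001, -0.115]
force: [-9.8, 1.5, 4.2]
grip_width: 0.0943
grip_force: 4.7
```

```bash
python3 -c "
from h import *
st();a=ctrl.camera('wrist');b=ctrl.camera('top')[180:350,240:420]
cv2.imwrite('pics/w3.png',np.hstack([cv2.resize(a,(440,330)),cv2.resize(b,(349,330),interpolation=cv2.INTER_CUBIC)]))"
```

```text
t 6.5 W [0.5191 0.2533 0.0287] N mm [-36.4  48.3] yawN deg 0.21 rot [-3.141e+00  1.000e-03 -1.150e-01] F [-9.8  1.5  4.2] q [0.39 0.56 1.59 0.   0.99 2.07] g 0.0943
```

View pics/w3.png

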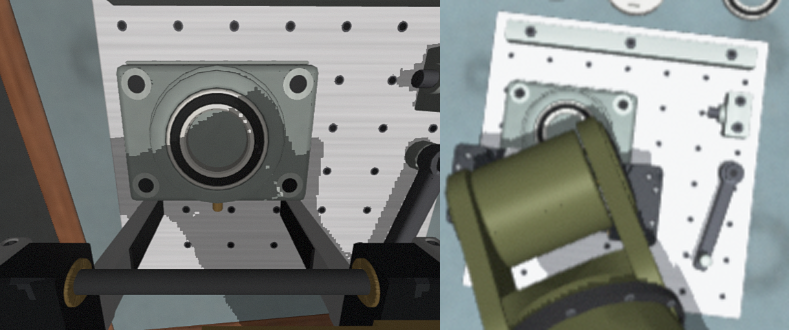

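Squared up. I'll push on to the fence and slow down near it.

play_rows(commands=[[0.003, 0, 0, 0, 0, 0, -1], [0.003, 0, 0, 0, 0, 0, -1], [0.003, 0, 0, 0, 0, 0, -1], [0.003, 0, 0, 0, 0, 0, -1], [0.003, 0, 0, 0, 0, 0, -1], [0.003, 0, 0, 0, 0, 0, -1], [0.003, 0, 0, 0, 0, 0, -1], [0.003, 0, 0, 0, 0, 0, -1], [0.003, 0, 0, 0, 0, 0, -1], [0.003, 0, 0, 0, 0, 0, -1], [0.003, 0, 0, 0, 0, 0, -1], [0.001, 0, 0, 0, 0, 0, -1], [0.001, 0, 0, 0, 0, 0, -1], [0.001, 0, 0, 0, 0, 0, -1], [0.001, 0, 0, 0, 0, 0, -1]])

```text
time_s: 7.85
ee_pos: [0.5558, 0.249, 0.0287]
eef_rot: [-3.141, 0.001, -0.115]
force: [-9.7, 1.5, 4.1]
grip_width: 0.0944
grip_force: 4.6
```

play_rows(commands=[[0.001, 0, 0, 0, 0, 0, -1], [0.001, 0, 0, 0, 0, 0, -1], [0.001, 0, 0, 0, 0, 0, -1]])

```text
time_s: 8.1
ee_pos: [0.5574, 0.249, 0.0287]
eef_rot: [3.141, 0.005, -0.115]
force: [-26.5, 2.1, 15.0]
grip_width: 0.0938
grip_force: 13.1
```

```bash
python3 -c "
from h import *
st()"
```

```text
t 8.1 W [0.5574 0.249  0.0287] N mm [ 2.1 48.4] yawN deg 0.2 rot [ 3.141  0.005 -0.115] F [-26.5   2.1  15. ] q [0.36 0.63 1.49 0.   1.03 2.04] g 0.0938
```

At the fence. Next: square it with a little more push, back off, close the fingers and go round to the left end.

play_rows(commands=[[0.001, 0, 0, 0, 0, 0, -1], [0.001, 0, 0, 0, 0, 0, -1], [0, 0, 0, 0, 0, 0, -1], [-0.01, 0, 0, 0, 0, 0, -1], [-0.015, 0, 0, 0, 0, 0, -1], [0, 0, -0.03, 0, 0, 0, 1], [0, 0, -0.03, 0, 0, 0, 1], [0, 0, -0.03, 0, 0, 0, 1], [0.02, -0.0242, 0, 0, 0, 0, 1], [0.02, -0.0242, 0, 0, 0, 0, 1], [0.02, -0.0242, 0, 0, 0, 0, 1], [0.02, -0.0242, 0, 0, 0, 0, 1], [0, 0, 0, 0, 0, 0, 1], [0, 0, 0, 0, 0, 0, 1]])

```text
time_s: 9.27
ee_pos: [0.6274, 0.3385, 0.1175]
eef_rot: [-3.141, -0.0, -0.114]
force: [-0.0, 0.2, 0.3]
grip_width: 0.0375
grip_force: 0.0
```

```bash
python3 -c "
from h import *
st();a=ctrl.camera('wrist');b=ctrl.camera('top')[180:350,240:420]
cv2.imwrite('pics/w4.png',np.hstack([cv2.resize(a,(440,330)),cv2.resize(b,(349,330),interpolation=cv2.INTER_CUBIC)]))"
```

```text
t 9.27 W [0.6274 0.3385 0.1175] N mm [ 61.1 145.7] yawN deg 0.23 rot [-3.141 -0.    -0.114] F [-0.   0.2  0.3] q [ 0.44  0.74  1.07 -0.    1.33  2.13] g 0.0375
```

View pics/w4.png

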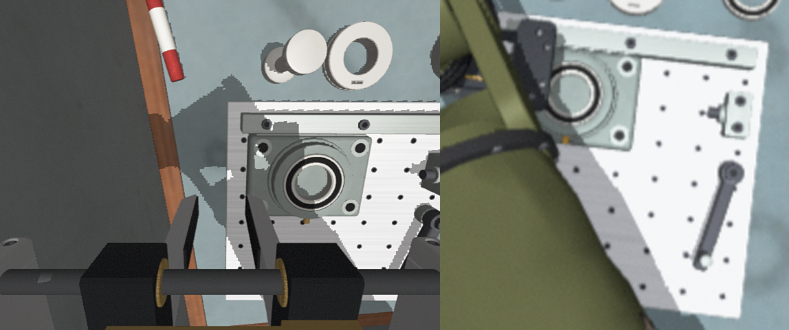

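The housing sits along the fence: both crops show its back edge parallel to it, with the left end near (247,150) in the wrist half. I'll finish closing the fingers, go down and push right in stages.

play_rows(commands=[[-0.003, 0, 0, 0, 0, 0, 1], [0, 0, 0, 0, 0, 0, 1], [0, 0, 0, 0, 0, 0, 1], [0, 0, 0, 0, 0, 0, 1], [0, 0, 0, 0, 0, 0, 1], [0, 0, 0, 0, 0, 0, 1], [0, 0, 0.03, 0, 0, 0, 1], [0, 0, 0.03, 0, 0, 0, 1], [0, 0, 0.028, 0, 0, 0, 1], [0, 0, 0, 0, 0, 0, 1], [0, 0.005, 0, 0, 0, 0, 1], [0, 0.005, 0, 0, 0, 0, 1], [0, 0.003, 0, 0, 0, 0, 1], [0, 0.003, 0, 0, 0, 0, 1], [0, 0.003, 0, 0, 0, 0, 1], [0, 0.003, 0, 0, 0, 0, 1]])

```text
time_s: 10.7
ee_pos: [0.6224, 0.3175, 0.0317]
eef_rot: [-3.138, -0.003, -0.114]
force: [1.2, 9.0, 2.6]
grip_width: 0.0007
grip_force: 4.5
```

play_rows(commands=[[0, 0.004, 0, 0, 0, 0, 1], [0, 0.004, 0, 0, 0, 0, 1], [0, 0.004, 0, 0, 0, 0, 1], [0, 0.004, 0, 0, 0, 0, 1], [0, 0.004, 0, 0, 0, 0, 1], [0, 0.004, 0, 0, 0, 0, 1]])

```text
time_s: 11.2
ee_pos: [0.6196, 0.2938, 0.0317]
eef_rot: [-3.138, -0.003, -0.114]
force: [2.0, 9.1, 2.8]
grip_width: 0.0004
grip_force: 4.5
```

```bash
python3 -c "
from h import *
st()"
```

```text
t 11.2 W [0.6196 0.2938 0.0317] N mm [ 58.6 100.3] yawN deg 0.23 rot [-3.138e+00 -3.000e-03 -1.140e-01] F [2.  9.1 2.8] q [0.39 0.77 1.24 0.   1.13 2.07] g 0.0004
```

play_rows(commands=[[0, 0.004, 0, 0, 0, 0, 1], [0, 0.004, 0, 0, 0, 0, 1], [0, 0.004, 0, 0, 0, 0, 1], [0, 0.004, 0, 0, 0, 0, 1], [0, 0.004, 0, 0, 0, 0, 1], [0, 0.004, 0, 0, 0, 0, 1], [0, 0.004, 0, 0, 0, 0, 1], [0, 0.004, 0, 0, 0, 0, 1], [0, 0.004, 0, 0, 0, 0, 1], [0, 0.001, 0, 0, 0, 0, 1], [0, 0.001, 0, 0, 0, 0, 1], [0, 0.001, 0, 0, 0, 0, 1]])

```text
time_s: 12.2
ee_pos: [0.6153, 0.2551, 0.0317]
eef_rot: [-3.138, -0.003, -0.114]
force: [0.5, 8.5, 3.0]
grip_width: 0.0005
grip_force: 4.6
```

play_rows(commands=[[0, 0.001, 0, 0, 0, 0, 1], [0, 0.001, 0, 0, 0, 0, 1]])

```text
time_s: 12.37
ee_pos: [0.615, 0.2531, 0.0317]
eef_rot: [-3.138, -0.003, -0.114]
force: [0.4, 8.5, 3.6]
grip_width: 0.0006
grip_force: 4.6
```

```bash
python3 -c "
from h import *
st();a=ctrl.camera('wrist');b=ctrl.camera('top')[180:350,240:420]
cv2.imwrite('pics/w5.png',np.hstack([cv2.resize(a,(440,330)),cv2.resize(b,(349,330),interpolation=cv2.INTER_CUBIC)]))"
```

```text
t 12.37 W [0.615  0.2531 0.0317] N mm [58.9 59.4] yawN deg 0.22 rot [-3.138e+00 -3.000e-03 -1.140e-01] F [0.4 8.5 3.6] q [0.33 0.72 1.31 0.   1.1  2.02] g 0.0006
```

View pics/w5.png

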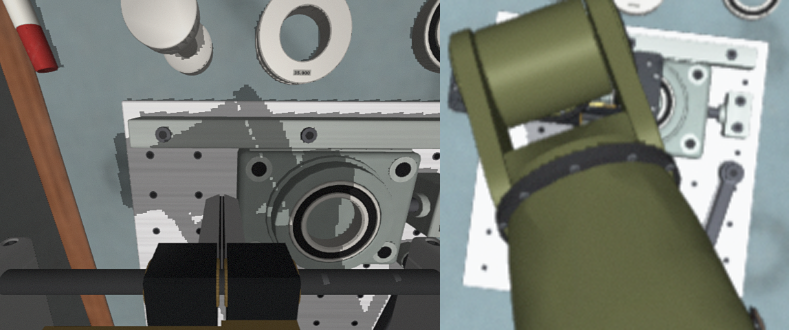

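The wrist half shows the fingertip at (222,230) on the left end of the housing, with its right end (about column 420) almost at the screw at (415,205). I'll continue until the force rises.

play_rows(commands=[[0, 0.001, 0, 0, 0, 0, 1], [0, 0.001, 0, 0, 0, 0, 1]])

```text
time_s: 12.63
ee_pos: [0.6148, 0.2512, 0.0317]
eef_rot: [-3.138, -0.003, -0.114]
force: [0.4, 9.3, 3.3]
grip_width: 0.0004
grip_force: 4.6
```

play_rows(commands=[[0, 0.001, 0, 0, 0, 0, 1], [0, 0.001, 0, 0, 0, 0, 1]])

```text
time_s: 12.8
ee_pos: [0.6147, 0.2506, 0.0317]
eef_rot: [-3.135, -0.004, -0.114]
force: [3.6, 24.0, -0.8]
grip_width: 0.0006
grip_force: 12.1
```

play_rows(commands=[[0, 0.001, 0, 0, 0, 0, 1], [0, 0, 0, 0, 0, 0, 1]])

```text
time_s: 12.97
ee_pos: [0.6147, 0.2506, 0.0318]
eef_rot: [-3.134, -0.005, -0.114]
force: [4.4, 24.1, -0.2]
grip_width: 0.0003
grip_force: 12.4
```

Touching the stop at 24 N. Next: retreat, open the fingers and go to the front for a squaring push.

play_rows(commands=[[0, -0.008, 0, 0, 0, 0, 1], [0, -0.008, 0, 0, 0, 0, 1], [0, 0, -0.035, 0, 0, 0, 1], [0, 0, -0.04, 0, 0, 0, -1], [-0.0225, 0.023, 0, 0, 0, 0, -1], [-0.0225, 0.023, 0, 0, 0, 0, -1], [-0.0225, 0.023, 0, 0, 0, 0, -1], [-0.0225, 0.023, 0, 0, 0, 0, -1], [0, 0, 0, 0, 0, 0, -1], [0, 0, 0, 0, 0, 0, -1], [0, 0, 0, 0, 0, 0, -1], [0, 0, 0, 0, 0, 0, -1], [0, 0, 0, 0, 0, 0, -1], [0, 0, 0, 0, 0, 0, -1]])

```text
time_s: 14.13
ee_pos: [0.5158, 0.1819, 0.1043]
eef_rot: [3.142, 0.0, -0.114]
force: [-0.6, -0.9, -0.6]
grip_width: 0.0701
grip_force: 0.0
```

```bash
python3 -c "
from h import *
st()"
```

```text
t 14.13 W [0.5158 0.1819 0.1043] N mm [-31.3 -23.1] yawN deg 0.22 rot [ 3.142  0.    -0.114] F [-0.6 -0.9 -0.6] q [0.27 0.4  1.64 0.   1.11 1.96] g 0.0701
```

play_rows(commands=[[0, -0.003, 0, 0, 0, 0, -1], [0, 0, 0, 0, 0, 0, -1], [0, 0, 0, 0, 0, 0, -1], [0, 0, 0, 0, 0, 0, -1], [0, 0, 0.025, 0, 0, 0, -1], [0, 0, 0.025, 0, 0, 0, -1], [0, 0, 0.025, 0, 0, 0, -1], [0.007, 0, 0, 0, 0, 0, -1], [0.007, 0, 0, 0, 0, 0, -1], [0.006, 0, 0, 0, 0, 0, -1], [0.004, 0, 0, 0, 0, 0, -1], [0.003, 0, 0, 0, 0, 0, -1], [0.002, 0, 0, 0, 0, 0, -1], [0.002, 0, 0, 0, 0, 0, -1]])

```text
time_s: 15.3
ee_pos: [0.547, 0.1809, 0.03]
eef_rot: [-3.141, -0.001, -0.115]
force: [-0.6, -0.5, -0.6]
grip_width: 0.0941
grip_force: 0.0
```

play_rows(commands=[[0.001, 0, 0, 0, 0, 0, -1], [0.001, 0, 0, 0, 0, 0, -1], [0.001, 0, 0, 0, 0, 0, -1], [0, 0, 0, 0, 0, 0, -1]])

```text
time_s: 15.63
ee_pos: [0.5491, 0.1807, 0.0295]
eef_rot: [3.141, 0.001, -0.115]
force: [-4.9, 0.9, 3.9]
grip_width: 0.0942
grip_force: 2.2
```

```bash
python3 -c "
from h import *
st()"
```

```text
t 15.63 W [0.5491 0.1807 0.0295] N mm [  1.9 -20.4] yawN deg 0.19 rot [ 3.141e+00  1.000e-03 -1.150e-01] F [-4.9  0.9  3.9] q [0.25 0.56 1.59 0.   0.99 1.94] g 0.0942
```

play_rows(commands=[[0.001, 0, 0, 0, 0, 0, -1], [0.001, 0, 0, 0, 0, 0, -1], [0.001, 0, 0, 0, 0, 0, -1], [0, 0, 0, 0, 0, 0, -1]])

```text
time_s: 15.97
ee_pos: [0.5494, 0.1806, 0.0294]
eef_rot: [3.14, 0.008, -0.115]
force: [-26.2, 1.8, 18.7]
grip_width: 0.0938
grip_force: 13.3
```

Seated: the x reading matches the earlier fence contact. Now the latch: retreat, close the fingers, turn 90° and stand to the right of the pin.

play_rows(commands=[[-0.01, 0, 0, 0, 0, 0, -1], [-0.02, 0, 0, 0, 0, 0, -1], [0, 0, -0.04, 0, 0, 0, 1], [0, 0, -0.04, 0, 0, 0, 1], [-0.015, 0.026, 0, 0, 0, 0, 1], [-0.015, 0.026, 0, 0, 0, 0, 1], [-0.015, 0.026, 0, 0, 0, 0, 1], [-0.015, 0.027, 0, 0, 0, 0, 1], [0, 0, 0, 0, 0, -6.43, 1], [0, 0, 0, 0, 0, -6.43, 1], [0, 0, 0, 0, 0, -6.43, 1], [0, 0, 0, 0, 0, -6.43, 1], [0, 0, 0, 0, 0, -6.43, 1], [0, 0, 0, 0, 0, -6.43, 1], [0, 0, 0, 0, 0, -6.43, 1], [0, 0, 0, 0, 0, -6.43, 1], [0, 0, 0, 0, 0, -6.43, 1], [0, 0, 0, 0, 0, -6.43, 1], [0, 0, 0, 0, 0, -6.43, 1], [0, 0, 0, 0, 0, -6.43, 1]])

```text
time_s: 17.63
ee_pos: [0.4512, 0.0862, 0.1095]
eef_rot: [3.141, -0.0, 1.238]
force: [0.5, -0.3, 0.0]
grip_width: 0.0005
grip_force: 0.0
```

play_rows(commands=[[0, 0, 0, 0, 0, -6.43, 1], [0, 0, 0, 0, 0, -6.43, 1], [0, 0, 0, 0, 0, 0, 1], [0, 0, 0, 0, 0, 0, 1]])

```text
time_s: 17.97
ee_pos: [0.4512, 0.0862, 0.1095]
eef_rot: [3.141, -0.0, 1.453]
force: [0.1, 0.8, 0.5]
grip_width: 0.0005
grip_force: 0.0
```

```bash
python3 -c "
from h import *
st();a=ctrl.camera('wrist');b=ctrl.camera('top')[180:350,240:420]
cv2.imwrite('pics/w6.png',np.hstack([cv2.resize(a,(440,330)),cv2.resize(b,(349,330),interpolation=cv2.INTER_CUBIC)]))"
```

```text
t 17.97 W [0.4512 0.0862 0.1095] N mm [ -84.2 -125.7] yawN deg 90.03 rot [ 3.141 -0.     1.453] F [0.1 0.8 0.5] q [ 0.11  0.21  1.88 -0.    1.06  0.23] g 0.0005
```

View pics/w6.png

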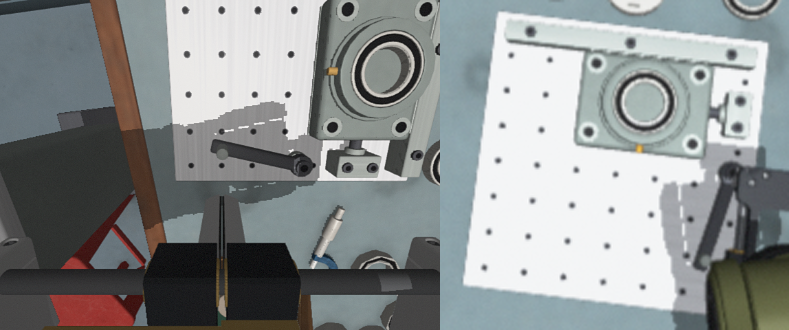

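The top half shows the housing home, with its back on the fence and its right end at the screw. The wrist half shows the latch pin at (221,154), straight ahead of the closed fingers. I'll go down and sweep it round.

play_rows(commands=[[0, 0, 0.031, 0, 0, 0, 1], [0, 0, 0.031, 0, 0, 0, 1], [0, 0, 0, 0, 0, 0, 1], [0.008, -0.001, 0, 0, 0, 6.3, 1], [0.008, -0.001, 0, 0, 0, 6.3, 1], [0.0046, -0.0006, 0, 0, 0, 3, 1], [0.0046, -0.0006, 0, 0, 0, 3, 1], [0.0046, -0.0006, 0, 0, 0, 3, 1], [0.0046, -0.0006, 0, 0, 0, 3, 1], [0.0046, -0.0006, 0, 0, 0, 3, 1], [0.0046, -0.0006, 0, 0, 0, 3, 1], [0.0046, -0.0006, 0, 0, 0, 3, 1], [0.0046, -0.0006, 0, 0, 0, 3, 1]])

```text
time_s: 19.15
ee_pos: [0.4662, 0.1367, 0.0489]
eef_rot: [3.141, -0.0, 0.813]
force: [-0.0, -0.7, 0.1]
grip_width: 0.0007
grip_force: 0.4
```

```bash
python3 -c "
from h import *
o=st();p=toN(o['ee_pos'][:2])[0]*1000;th=np.pi/2-(o['eef_rot'][2]-NY)
pin=p+14*np.array([np.sin(th),np.cos(th)]);d=pin-[2.5,-114];print('r',np.hypot(*d),'theta',np.arctan2(d[1],-d[0]),th)"
```

```text
t 19.15 W [0.4662 0.1367 0.0489] N mm [-75.3 -73.8] yawN deg 53.37 rot [ 3.141 -0.     0.813] F [-0.  -0.7  0.1] q [ 0.21  0.36  1.85 -0.    0.93  0.97] g 0.0007
r 86.37340747025011 theta 0.6377384107447268 0.6394006751061125
```

play_rows(commands=[[0.0046, -0.0006, 0, 0, 0, 3, 1], [0.0046, -0.0006, 0, 0, 0, 3, 1], [0.0046, -0.0006, 0, 0, 0, 3, 1], [0.0046, -0.0006, 0, 0, 0, 3, 1], [0.0046, -0.0006, 0, 0, 0, 3, 1], [0.0046, -0.0006, 0, 0, 0, 3, 1], [0.0046, -0.0006, 0, 0, 0, 3, 1], [0.0046, -0.0006, 0, 0, 0, 3, 1], [0.0046, -0.0006, 0, 0, 0, 3, 1], [0.0046, -0.0006, 0, 0, 0, 3, 1], [0.0046, -0.0006, 0, 0, 0, 3, 1], [0.0046, -0.0006, 0, 0, 0, 3, 1], [0.0046, -0.0006, 0, 0, 0, 3, 1], [0.0046, -0.0006, 0, 0, 0, 3, 1], [0.0046, -0.0006, 0, 0, 0, 3, 1], [0.0046, -0.0006, 0, 0, 0, 3, 1]])

```text
time_s: 20.48
ee_pos: [0.5275, 0.1745, 0.049]
eef_rot: [-3.142, -0.0, -0.025]
force: [-0.4, 0.5, -0.2]
grip_width: 0.0008
grip_force: 0.3
```

```bash
python3 -c "
from h import *
o=st();p=toN(o['ee_pos'][:2])[0]*1000;th=np.pi/2-(o['eef_rot'][2]-NY)
pin=p+14*np.array([np.sin(th),np.cos(th)]);d=pin-[2.5,-114];print('r',np.hypot(*d),'theta',np.arctan2(d[1],-d[0]),th)"
```

```text
t 20.48 W [0.5275 0.1745 0.049 ] N mm [-18.8 -29. ] yawN deg 5.37 rot [-3.142 -0.    -0.025] F [-0.4  0.5 -0.2] q [ 0.25  0.49  1.65 -0.    1.    1.85] g 0.0008
r 86.61385085582181 theta 1.4859816323080208 1.4771490930640276
```

Nearly closed. I'll go forward in small steps until it meets the end stop.

play_rows(commands=[[0.0045, -0.0006, 0, 0, 0, 3, 1], [0.003, 0, 0, 0, 0, 2.4, 1], [0.001, 0, 0, 0, 0, 0, 1], [0.001, 0, 0, 0, 0, 0, 1]])

```text
time_s: 20.82
ee_pos: [0.5343, 0.1752, 0.0486]
eef_rot: [3.141, 0.006, -0.116]
force: [-22.5, 5.5, 11.4]
grip_width: 0.0005
grip_force: 11.8
```

play_rows(commands=[[0.001, 0, 0, 0, 0, 0, 1], [0.001, 0, 0, 0, 0, 0, 1], [0, 0, 0, 0, 0, 0, 1]])

```text
time_s: 21.07
ee_pos: [0.5347, 0.1752, 0.0485]
eef_rot: [3.141, 0.01, -0.116]
force: [-31.0, 6.2, 16.9]
grip_width: 0.0005
grip_force: 15.6
```

```bash
python3 -c "
from h import *
st()"
```

```text
t 21.07 W [0.5347 0.1752 0.0485] N mm [-11.7 -27.5] yawN deg 0.15 rot [ 3.141  0.01  -0.116] F [-31.    6.2  16.9] q [0.25 0.51 1.62 0.   1.02 1.94] g 0.0005
```

The latch is at its end stop, with 31 N against it. I'll back off, rise clear and check from the top.

play_rows(commands=[[-0.005, 0, 0, 0, 0, 0, 1], [-0.02, 0, 0, 0, 0, 0, 1], [-0.03, 0, 0, 0, 0, 0, 1], [-0.02, 0, -0.03, 0, 0, 0, 1], [-0.02, 0.03, -0.03, 0, 0, 0, 1], [-0.02, 0.04, -0.03, 0, 0, 0, 1], [-0.02, 0.04, -0.03, 0, 0, 0, 1], [0, 0.04, -0.04, 0, 0, 0, 1], [0, 0.04, -0.04, 0, 0, 0, 1], [0, 0.04, 0, 0, 0, 0, 1], [0, 0, 0, 0, 0, 0, 1], [0, 0, 0, 0, 0, 0, 1]])

```text
time_s: 22.07
ee_pos: [0.3941, 0.0006, 0.2111]
eef_rot: [-3.142, -0.002, -0.12]
force: [-0.7, 0.1, 0.1]
grip_width: 0.0003
grip_force: 0.0
```

```bash
python3 -c "
from h import *
st();b=ctrl.camera('top')[150:350,240:420]
cv2.imwrite('pics/t7.png',cv2.resize(b,None,fx=3,fy=3,interpolation=cv2.INTER_CUBIC))"
```

```text
t 22.07 W [0.3941 0.0006 0.2111] N mm [-130.7 -217.4] yawN deg -0.08 rot [-3.142e+00 -2.000e-03 -1.200e-01] F [-0.7  0.1  0.1] q [-0.09 -0.06  1.91 -0.    1.29  1.6 ] g 0.0003
```

View pics/t7.png

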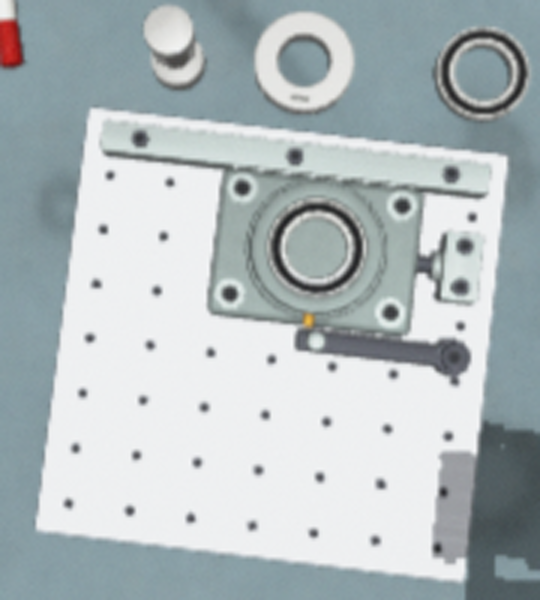

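The picture shows the housing flush with the fence, its right end at the screw tip (420,265), and the latch closed across the front with its pin at (316,341). The gauges and the spare bearing look undisturbed.

```bash
python3 -c "
from station import ctrl
print(ctrl.hand_in())"
```

```text
the job is handed in; nothing more can be done
None
```

I handed the job in at about 22 s: the final picture shows the housing flat on the fence and against the stop screw, the latch closed, and the gauges and spare bearing undisturbed; the hand-in returned no verdict.

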